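# Tip a meter cover off its edge and slide it under the clamp bridge

## Robot

A 7-joint arm with a two-finger parallel gripper is mounted at the origin on the work surface. World frame = base frame: x ahead of the robot, y to its left, z up, the work surface at z = 0. Lengths are in m, angles in rad, forces in N, time in s.
With the tool pointing down it reaches from about 0.4 to 0.85 m from the base axis. Payload 10.4 kg.
Tool frame: the origin (TCP) lies at the very end of the fingers, on their centre line; the grasp point (between the pads) lies 19 mm behind it; z points along the fingers, x is the direction in which the jaws open and shut, and the axes are right-handed (so a half turn about z gives the same grasp; the last joint's range is limited). The gripper opens to 87 mm and grips with 3 to 60 N. Pads are 19 mm wide; open, the fingers measure 117 mm over their backs; the gripper's body (75 mm by 190 mm) begins 51 mm behind the grasp point.
Start: joints at [1.267, 0.332, -0.065, 1.46, 0.022, 1.35, -0.088], TCP at [0.173, -0.601, 0.223] pointing down, gripper open.
Joint ranges: [-2.6, 2.6], [-0.5, 2.12], [-1.47, 1.34], [0.16, 2.42], [-1.27, 4.41], [0.06, 2.06], [-2.6, 2.6]. Speed limits (rad/s): [2.22, 2.22, 2.79, 2.79, 3.14, 3.14, 3.14].

## Interface

Orientations are given as [roll, pitch, yaw] about the fixed x, y, z axes, in that order (R = Rz(yaw) Ry(pitch) Rx(roll)).
In Python, from workcell import ctrl, capture gives the robot as it stands. The module is installed in compiled form; this text tells all that it offers.
- The arm moves only by the tool play_rows, never from a script. Its argument "deltas" is a list of rows, each a list of 5 numbers: the shift along the tool's x, y, z in cm, then the turn about the tool's z in rad, then the opening, from 0 (shut) to 1 (fully open). A call has 1 to 12 rows; each row shifts and turns the pose as measured when the row begins, along the tool's axes as they then stand; what a row does not reach is not made up. A row lasts 1/10 s, in which the tool goes at most 50 mm and 8.59 degrees, less where a joint would pass 70% of its speed; a pose out of reach is approached as far as the arm can. A call is refused whole if a number of a shift passes 5 or a number of a turn 0.15, either way. A call with a gripper value outside its range is refused whole. The fingers move at their own pace and stop on an object; "force" is the grip in N (left out, the last holds). Time passes only in rows, so rows that do not move let the fingers close. It gives the time, the measured TCP pose, the force and the opening at its end, in the units of the state.
- ctrl.read_state(): the state, without advancing time (a new reading comes with each control period).
- capture(name): name is "scene" or "side" or "wrist"; returns a dict with "color" (400x640x3 uint8, red, green, blue), "camera_matrix" (3x3 intrinsics, pixels), "position" and "attitude" of the camera in the world. Camera axes: x right, y down, z forward; pixel columns grow to the right and rows downward; lengths in m; the calibration is good to about 2 mm. A picture is of the moment at which its call begins. There is no depth.
- ctrl.sign_off(): hands the job in, once; it reports no verdict.
The state is a dict: "time_s": time; "joint_positions": joint angles; "joint_velocities": joint speeds; "joint_torque": joint torques, N m; "tool_pos": TCP position; "eef_rot": TCP orientation; "contact_force": force on the tool from outside, world axes, zero at the start; "moment": the same for the moment, N m; "finger_gap": opening from 0.0 (shut) to 1.0 (fully open).
Only numpy, scipy, OpenCV 4.12 (cv2) and the standard library are available. Lean on these libraries where they do the work, as an engineer would, in place of code of your own. Each camera call takes 0.05 s, during which the arm holds its last target. There are 200 camera calls.

## Task

The meter cover is standing on its edge: without picking it up, tip it over where it stands so that it lies on its flat face with the grip rib upward. Then, keeping it on the bench, slide it through the open front of the low clamp bridge, long side first and square to it, until it is fully home against the depth stop hidden underneath; press it home gently, let go and leave it there. Do not disturb the other things on the bench.

Things in the scene. Friction and masses are not known exactly. Their poses are not given: they have to be found in the camera images.
- cover: Loose aluminium meter cover, 0.4 to 0.65 kg: plate 100 (x) by 120 (y) by 16 mm thick (z), corner radius 12 mm, one face flat, a grip rib on the other. Origin: centre of the flat face; z points out through the rib. Starts upright on a 120 mm edge, 100 mm high, z level in any direction, origin 50 mm up. Pushed near its top from the rib side it falls onto its flat face. Same when turned half round.
- cover_rib (a point): Middle of the cover's grip rib, on its top, 30 mm from the flat face; axes as the cover's. The rib is straight, 20 mm wide (x), 70 mm long (y) and stands 14 mm above the plate, in its middle. It can be pinched from above when the cover lies flat. Sliding the cover along the bench takes about 3 to 10 N.
- frame: Fixed grey clamp bridge: beam 100 mm deep (x), 200 wide (y), 20 thick, on two side legs 25 mm wide. The opening is 150 mm wide, 36 high; bare bench runs through it. Beam top 56 mm up; a clamp screw with a 90 mm cross bar rises from it to 98 mm, 65 mm behind its front edge. Origin at bench level, 20 mm in front of the middle of its front edge; x points into the bridge, away from the robot within 0.3 rad.
- frame_mouth (a point): Middle of the bridge's mouth at bench level, under the beam's front edge; axes as the bridge's. A rigid flat depth stop, 100 mm wide, 2 to 28 mm above the bench, square to x, sits under the bridge. It is reset each time: its face lies 50 to 70 mm behind this point and must be found by feel. The home cover still sticks out 30 to 50 mm in front of the mouth.
- pad (a joint): Small sprung feeler in the middle of the depth stop's face, standing 4 mm proud of it: reads 0 m when nothing touches it, 0.004 when the cover is against the stop. Its spring is weak (0.2 to 0.5 N), less than the cover's sliding friction, so the cover stays where it is left.
- register: Black round meter register, 90 mm across, 50 mm high; leave alone. Origin under its centre.
- coupling: Brass coupling ring, 60 mm across, 34 mm high; leave alone. Origin under its centre.
- spray: Spray can, 66 mm across, 190 mm tall; leave alone. Origin under its centre.
- wrench: Wrench lying flat, 200 mm long along x; leave alone.
- driver: Screwdriver lying down, 200 mm long along x; leave alone.
- nipple: Brass pipe nipple standing up, 54 mm across, 90 mm high; leave alone. Origin under its centre.
- bung: Steel pipe bung standing on its 64 mm flange, 45 mm high; leave alone. Origin under its centre.
Mind the look-alikes: they are no part of the job. What is shaped like the cover but green is not meant.

How it is judged:
On the way, in this order (a step that is already met when the one before it is completed fails the run):
1. the cover has been tipped onto its flat face, rib up, where it stood (its origin within 120 mm of where it started) (angle between cover's own z axis and vertical below 0.1 rad and height (world z) of cover below 0.006 m and distance of cover from where it was at the start of the episode below 0.12 m), for 0.2 s.
2. the cover has been pushed home against the depth stop under the bridge (angle between cover's own z axis and vertical below 0.1 rad and height (world z) of cover below 0.006 m and value of joint pad above 0.0025 m and x of cover in the frame of frame above 0.01 m), for 0.2 s.
At the end, for the whole second after the job is handed in: The cover lies flat on the bench, rib up (within 0.1 rad), under the bridge, square to it within 0.06 rad, its long edge against the depth stop within 1.5 mm (feeler pressed in by more than 2.5 mm), at rest and let go (all of step 2 and x of cover in the frame of frame below 0.05 m and angle between the x axis of cover and the x axis of frame, either way round below 0.06 rad and linear speed of cover below 0.01 m/s); the robot touches nothing.
It fails at once if the cover is picked up: raised more than 12 mm while on edge or 20 mm while lying flat (height (world z) of cover above 0.062 m or (angle between cover's own z axis and vertical below 0.25 rad and height (world z) of cover above 0.02 m)).
It fails at once if the cover is pressed against the bridge or its stop with more than 30 N (contact force between cover and frame above 30 N).
It fails at once if any other thing on the bench is moved more than 25 mm (distance of any of register, coupling, spray, wrench, driver, nipple, bung from where it was at the start of the episode above 0.025 m).
It also fails if it takes over 72 s, if anything falls off the work surface, if the arm or the gripper's body presses on something with over 40 N, if the wrist force passes 120 N, or if a joint passes its speed limit or range.

## Working session

There is one attempt and no reset: what is moved stays moved. The work goes in short steps, Python scripts to look and compute and a tool call to move; the robot and the scene stay as the last step left them, time stands still between calls to the robot, and variables do not carry over. Pictures are saved under pics/ and viewed, about 8 in all and at most 12, crops included, and the job is handed in when it is done.

Besides the shell and the picture viewer there is one more tool, called as name(argument=value, ...), one argument or row to a line, values as JSON. play_rows: Moves the arm, as the interface text tells. Its arguments: {"type":"object","properties":{"deltas":{"type":"array"},"force":{"type":"number"}},"required":["deltas"]}

```bash
mkdir -p pics
cat > h.py <<'E'
import numpy as np, cv2
from workcell import ctrl, capture
from scipy.spatial.transform import Rotation as R
def rot(a):
    a=np.array(a,float)
    if a.shape==(3,3): return a
    return R.from_euler('xyz',a).as_matrix() if a.size==3 else R.from_quat(a).as_matrix()
def px2w(c,uv,z=0.0):
    d=rot(c['attitude'])@np.linalg.inv(c['camera_matrix'])@np.array([uv[0],uv[1],1.0])
    p=np.array(c['position']); return p+d*(z-p[2])/d[2]
def w2px(c,P):
    q=c['camera_matrix']@(rot(c['attitude']).T@(np.array(P,float)-c['position'])); return q[:2]/q[2]
def save(c,n): cv2.imwrite('pics/'+n,c['color'][:,:,::-1])
E
python3 - <<'E'
from h import *
for n in ['scene','side']:
    c=capture(n); save(c,n+'0.png'); print(n,c['position'],c['attitude'],c['camera_matrix'])
    np.save(n+'0.npy',c,allow_pickle=True)
print(ctrl.read_state())
E
```

```text
scene [1.18814884 0.80607314 1.29906675] [-2.43526566e+00  9.30874809e-04  2.47363948e+00] [[514.75205348   0.         322.78655111]
 [  0.         514.75205348 194.6753168 ]
 [  0.           0.           1.        ]]
side [0.03259004 0.73929709 0.75051001] [-2.23641743e+00  2.27980059e-03 -2.51197179e+00] [[451.50837535   0.         326.71541683]
 [  0.         451.50837535 199.11202541]
 [  0.           0.           1.        ]]
{'time_s': 0.1, 'joint_positions': array([ 1.26741708,  0.33281142, -0.06473207,  1.46080941,  0.02155945,
        1.34991074, -0.08846778]), 'joint_velocities': array([ 0.00048224, -0.0015465 ,  0.00074554, -0.00242352,  0.00052171,
        0.00161323,  0.00033768]), 'joint_torque': array([ 1.75218556e-03, -6.24544430e+01,  2.49717676e-02, -3.90718210e+01,
       -6.13905885e-02,  3.66096839e-02,  6.98479926e-05]), 'tool_pos': array([ 0.17312782, -0.60019801,  0.22185474]), 'eef_rot': array([ 3.14158774e+00,  1.24606268e-03, -1.28994526e+00]), 'contact_force': array([ 0.94616852, -0.76614928,  0.5088713 ]), 'moment': array([ 0.00273317, -0.0323449 , -0.04625459]), 'finger_gap': 0.9960702013257351}
```

View pics/scene0.png

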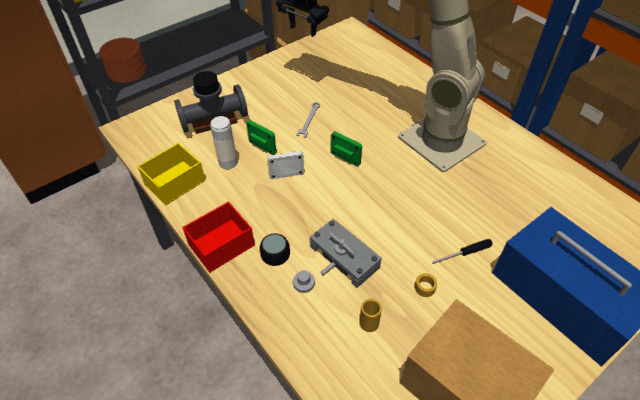

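View pics/side0.png

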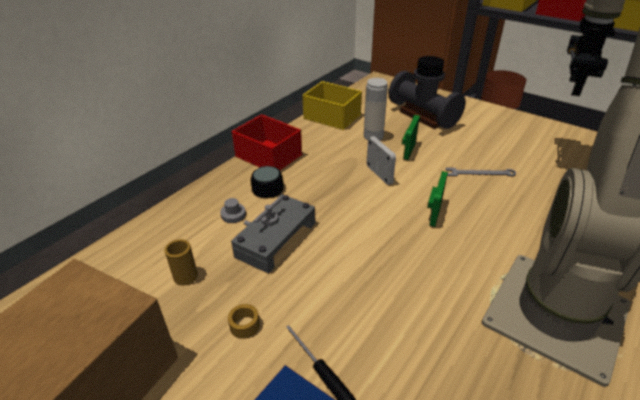

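Candidates for the cover in the scene view are the grey plate at (286,165), the green plate at (261,137) and the green plate at (346,148). The green ones are look-alikes, so I take the grey one. The bridge is at (345,250). Next I check this in a close crop.

Run:
```python
from h import *
a=np.load('scene0.npy',allow_pickle=True).item()['color'];b=np.load('side0.npy',allow_pickle=True).item()['color']
def cr(i,x,y,w,h,s): return cv2.resize(i[y:y+h,x:x+w],(int(w*s),int(h*s)),interpolation=cv2.INTER_CUBIC)
t=np.hstack([cr(a,245,140,80,60,5),cr(b,345,125,80,60,5)])
u=np.hstack([cr(a,300,210,100,75,4),cr(b,223,190,100,75,4)])
cv2.imwrite('pics/crop1.png',np.vstack([t,u])[:,:,::-1])
```

```text
(no output)
```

View pics/crop1.png

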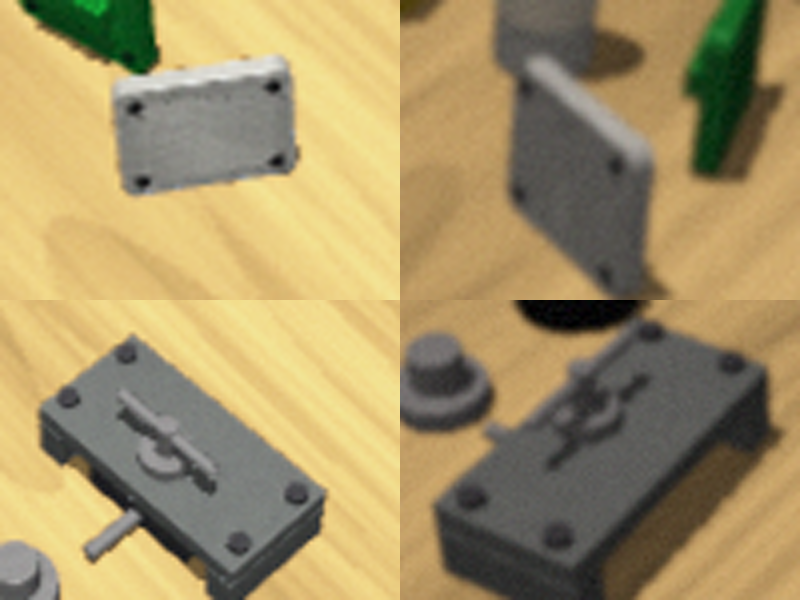

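```bash
cat >> h.py <<'E'
from scipy.optimize import minimize, least_squares
def cover_pts(x,y,th):  # upright, th = yaw of cover z; (x,y) = origin
    zc=np.array([np.cos(th),np.sin(th),0]); yc=np.array([-np.sin(th),np.cos(th),0]); P=[]
    for sx in(-1,1):
        for sy in(-1,1):
            for t in np.linspace(0,np.pi/2,5):
                u=sx*(38+12*np.cos(t)); v=sy*(48+12*np.sin(t))
                for w in(0,16): P.append(np.array([x,y,.05])+np.array([0,0,u/1e3])+yc*v/1e3+zc*w/1e3)
    return P
E
python3 - <<'E'
from h import *
S=np.load('scene0.npy',allow_pickle=True).item();D=np.load('side0.npy',allow_pickle=True).item()
fs=[(333.2,218.8),(310.5,238),(381.2,257.5),(357,277.5)]; fd=[(315.5,207.5),(283,194.5),(266.7,257.5),(231.7,241.2)]
print('frame scene',[px2w(S,p,.056)[:2].round(3) for p in fs]);print('frame side',[px2w(D,p,.056)[:2].round(3) for p in fd])
L=[(0.02,-1),(.12,-1),(.02,1),(.12,1)] # guesses front/back sorted in fit below
A=np.array([px2w(S,p,.056)[:2] for p in fs]);B=np.array([px2w(D,p,.056)[:2] for p in fd])
def res(q,order):
    c,s=np.cos(q[2]),np.sin(q[2]);r=[]
    for C,P in((S,fs),(D,fd)):
        for (lx,ly),uv in zip(order,P): r+=list(w2px(C,[q[0]+c*lx-s*ly,q[1]+s*lx+c*ly,.056])-uv)
    return r
f=least_squares(res,[*A.mean(0)-[.07,0],0],args=([(.02,-.1),(.12,-.1),(.02,.1),(.12,.1)],));print('frame',f.x,np.round(f.fun,1))
print('px2w',px2w(S,(286,178))[:2])
win={'S':(262,145,308,185),'D':(360,132,398,186)}
M={}
for k,C in(('S',S),('D',D)):
    x0,y0,x1,y1=win[k]; h=cv2.cvtColor(C['color'],cv2.COLOR_RGB2HSV)
    m=np.zeros((400,640),np.uint8); m[y0:y1,x0:x1]=(h[y0:y1,x0:x1,1]<55)
    n,l,st,_=cv2.connectedComponentsWithStats(m); j=1+st[1:,4].argmax(); M[k]=(l==j).astype(np.float32); print(k,st[j])
def cost(q):
    t=0
    for k,C in(('S',S),('D',D)):
        p=np.array([w2px(C,P) for P in cover_pts(*q)]); hu=cv2.convexHull((p*16).astype(np.int32).reshape(-1,1,2))
        g=np.zeros((400*1,640*1),np.uint8); cv2.fillConvexPoly(g,hu,255,cv2.LINE_AA,4); t+=np.abs(g/255-M[k]).sum()
    return t
p0=px2w(S,(286,178))[:2]
best=min((minimize(cost,[*p0,a],method='Nelder-Mead',options=dict(initial_simplex=[[*p0,a],[p0[0]+.02,p0[1],a],[p0[0],p0[1]+.02,a],[*p0,a+.3]])) for a in np.arange(-2.9,0,.4)),key=lambda r:r.fun)
print('cover',best.x,best.fun,M['S'].sum(),M['D'].sum())
for n,C,z,p in [('register',S,.05,(275,242)),('bung',S,.0,(304,284)),('green2',S,.05,(346,148)),('green1',S,.05,(261,137)),('spray',S,.19,(221,123)),('wrenchA',S,0,(316,104)),('wrenchB',S,0,(302,134)),('coupl',S,.034,(426,281)),('nip',S,.09,(371,303)),('screwend',S,.03,(322,273))]: print(n,px2w(C,p,z)[:2].round(3))
E
```

```text
frame scene [array([0.567, 0.068]), array([0.665, 0.083]), array([0.547, 0.263]), array([0.645, 0.27 ])]
frame side [array([0.557, 0.068]), array([0.655, 0.075]), array([0.54 , 0.264]), array([0.637, 0.272])]
frame [0.53151077 0.16209098 0.09443146] [ 0.8 -1.8 -0.5 -2.7  1.5 -0.9  1.6 -0.2 -0.2 -1.3 -1.3 -0.9 -0.7 -0.6
 -1.8 -0.7]
px2w [ 0.55478528 -0.20133879]
S [268 151  36  28 820]
D [364 132  31  52 987]
cover [ 0.54845402 -0.20959914 -2.13857611] 313.4823529411765 820.0 987.0
register [0.754 0.026]
bung [0.755 0.168]
green2 [ 0.335 -0.148]
green1 [ 0.534 -0.376]
spray [ 0.672 -0.378]
wrenchA [ 0.235 -0.447]
wrenchB [ 0.381 -0.343]
coupl [0.49  0.391]
nip [0.682 0.366]
screwend [0.703 0.186]
```

Run:
```python
from h import *
S=np.load('scene0.npy',allow_pickle=True).item();D=np.load('side0.npy',allow_pickle=True).item()
hs=np.array([(134,107),(273,87),(143,182),(277,160)])/5+[245,140]; hd=np.array([(125,88),(217,163),(118,193),(203,273)])/5+[345,125]
# image-left hole in scene; in side, left hole?
def res(q,flip):
    x,y,th,a,b=q; yc=np.array([-np.sin(th),np.cos(th),0]);r=[]
    for C,H,f in((S,hs,1),(D,hd,flip)):
        for (sv,su),uv in zip([(1,1),(-1,1),(1,-1),(-1,-1)],H): r+=list(w2px(C,np.array([x,y,.05+su*a])+yc*sv*f*b)-uv)
    return r
for fl in(1,-1):
  for t in(-2.1,-1.6,-1,1.5):
    f=least_squares(res,[.55,-.2,t,.035,.045],args=(fl,));print(fl,f.x.round(4),f.cost.round(1),np.round(f.fun,1))
for q in[(.5485,-.2096,-2.1386)]:
    pass
print(px2w(S,hs.mean(0),.05),px2w(D,hd.mean(0),.05))
```

```text
1 [ 0.5462 -0.2052 -2.026   0.036   0.0459] 2.2 [ 0.4 -0.7  0.1 -1.   0.2 -0.9  0.  -0.7 -0.6 -0.2 -0.8  0.4 -0.6  0.
 -0.1  0.1]
1 [ 0.5462 -0.2052 -2.026   0.036   0.0459] 2.2 [ 0.4 -0.7  0.1 -1.   0.2 -0.9  0.  -0.7 -0.6 -0.2 -0.8  0.4 -0.6  0.
 -0.1  0.1]
1 [ 0.5462 -0.2052 -2.026   0.036   0.0459] 2.2 [ 0.4 -0.7  0.1 -1.   0.2 -0.9  0.  -0.7 -0.6 -0.2 -0.8  0.4 -0.6  0.
 -0.1  0.1]
1 [ 0.5462 -0.2052  1.1156  0.036  -0.0459] 2.2 [ 0.4 -0.7  0.1 -1.   0.2 -0.9  0.  -0.7 -0.6 -0.2 -0.8  0.4 -0.6  0.
 -0.1  0.1]
-1 [ 0.546  -0.2056 -3.041   0.036   0.0209] 560.5 [ 10.   -6.2  -9.4   4.3   9.5  -6.3  -9.1   4.6   5.1  10.9  -6.8 -11.1
   4.9  11.5  -5.8 -11.7]
-1 [ 0.546  -0.2056 -3.041   0.036   0.0209] 560.5 [ 10.   -6.2  -9.4   4.3   9.5  -6.3  -9.1   4.6   5.1  10.9  -6.8 -11.1
   4.9  11.5  -5.8 -11.7]
-1 [ 0.546  -0.2056  0.1006  0.036  -0.0209] 560.5 [ 10.   -6.2  -9.4   4.3   9.5  -6.3  -9.1   4.6   5.1  10.9  -6.8 -11.1
   4.9  11.5  -5.8 -11.7]
-1 [ 0.546  -0.2056  3.2422  0.036   0.0209] 560.5 [ 10.   -6.2  -9.4   4.3   9.5  -6.3  -9.1   4.6   5.1  10.9  -6.8 -11.1
   4.9  11.5  -5.8 -11.7]
[ 0.54872328 -0.20305029  0.05      ] [ 0.54466949 -0.20676836  0.05      ]
```

Add to h.py:
```python
FR=np.array([.5315,.162]); FY=.0944
def f2w(fx,fy=0): c,s=np.cos(FY),np.sin(FY); return FR+[c*fx-s*fy,s*fx+c*fy]
def w2f(p): d=np.array(p[:2])-FR; c,s=np.cos(FY),np.sin(FY); return np.array([c*d[0]+s*d[1],-s*d[0]+c*d[1]])
def plan(x,y,z,yaw):
    st=ctrl.read_state(); T=rot(st['eef_rot']); d=T.T@(np.array([x,y,z])-st['tool_pos'])*100
    turn=-((yaw-st['eef_rot'][2]+np.pi)%(2*np.pi)-np.pi)
    print('t',round(st['time_s'],2),'at',st['tool_pos'].round(4),'rpy',np.round(st['eef_rot'],3),'F',st['contact_force'].round(1),'gap',round(st['finger_gap'],3),'q',st['joint_positions'].round(2),'| cm',d.round(2),'turn',round(turn,3))
```

```text
(no output)
```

play_rows(
  deltas=[
    [0,0,0,-0.14,0.5],
    [0,0,0,-0.14,0.5],
    [0,0,0,-0.14,0.5],
    [0,0,0,-0.14,0.5],
    [0,0,0,-0.14,0.5],
    [0,0,0,-0.14,0.5],
  ],
)

```text
time_s: 0.7
tool_pos: [0.1727, -0.5987, 0.2188]
eef_rot: [-3.137, 0.005, -0.42]
contact_force: [-0.1, -0.0, -0.4]
finger_gap: 0.554
```

```bash
python3 -c "
from h import *
plan(.513,-.2725,.222,-.455)"
```

```text
t 0.7 at [ 0.1727 -0.5987  0.2188] rpy [-3.137  0.005 -0.42 ] F [-0.1 -0.  -0.4] gap 0.554 q [ 1.36  0.34 -0.18  1.46  0.06  1.35  0.75] | cm [ 17.77 -43.66  -0.19] turn 0.035
```

play_rows(
  deltas=[
    [1.4,-3.6,-0.05,0,0.5],
    [1.4,-3.6,-0.05,0,0.5],
    [1.4,-3.6,-0.05,0,0.5],
    [1.4,-3.6,-0.05,0,0.5],
    [1.4,-3.6,-0.05,0,0.5],
    [1.4,-3.6,-0.05,0,0.5],
    [1.4,-3.6,-0.05,0,0.5],
    [1.4,-3.6,-0.05,0,0.5],
    [1.4,-3.6,-0.05,0,0.5],
    [1.4,-3.6,-0.05,0,0.5],
    [0,0,0,0,0.5],
    [0,0,0,0,0.5],
  ],
)

```text
time_s: 1.9
tool_pos: [0.4525, -0.3132, 0.2197]
eef_rot: [-3.133, 0.013, -0.415]
contact_force: [-0.7, -0.9, 0.6]
finger_gap: 0.499
```

```bash
python3 -c "
from h import *
plan(.513,-.2725,.085,-.455)"
```

```text
t 1.9 at [ 0.4525 -0.3132  0.2197] rpy [-3.133  0.013 -0.415] F [-0.7 -0.9  0.6] gap 0.499 q [ 0.91  0.21 -0.44  1.63  0.08  1.33  0.04] | cm [ 4.06 -6.05 13.47] turn 0.04
```

play_rows(
  deltas=[
    [2,-3,0,0.04,0.5],
    [1.5,-2.5,0,0,0.5],
    [0.8,-1,0,0,0.5],
    [0,0,3,0,0.5],
    [0,0,4,0,0.5],
    [0,0,4,0,0.5],
    [0,0,2.5,0,0.5],
    [0,0,0,0,0.5],
  ],
)

```text
time_s: 2.7
tool_pos: [0.5143, -0.2794, 0.0796]
eef_rot: [-3.138, 0.014, -0.467]
contact_force: [-1.0, -0.2, -0.2]
finger_gap: 0.497
```

```bash
python3 -c "
from h import *
plan(.513,-.2725,.085,-.455)
c=capture('wrist');save(c,'w1.png');print(c['position'])"
```

```text
t 2.7 at [ 0.5143 -0.2794  0.0796] rpy [-3.138  0.014 -0.467] F [-1.  -0.2 -0.2] gap 0.497 q [ 0.79  0.41 -0.45  1.7   0.19  1.09 -0.19] | cm [-0.43 -0.56 -0.53] turn -0.012
[ 0.54979411 -0.21427681  0.24247169]
```

View pics/w1.png

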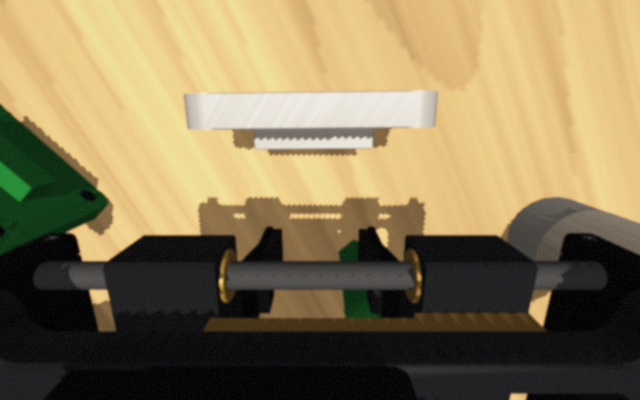

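Wrist view: the cover's top edge runs from (185,95) to (437,125), with the rib towards the gripper. It is square and centred. Now I push it over slowly.

play_rows(
  deltas=[
    [0,-2,-0.2,0,0.5],
    [0,-2,-0.1,0,0.5],
    [0,-1,-0.1,0,0.5],
    [0,-0.8,-0.1,0,0.5],
    [0,-0.8,-0.1,0,0.5],
    [0,-0.8,-0.1,0,0.5],
    [0,-0.8,-0.1,0,0.5],
    [0,-0.8,-0.1,0,0.5],
  ],
)

```text
time_s: 3.55
tool_pos: [0.5586, -0.2049, 0.0996]
eef_rot: [-3.141, 0.002, -0.477]
contact_force: [0.4, 0.1, 0.4]
finger_gap: 0.503
```

```bash
python3 -c "
from h import *
plan(.546,-.205,.085,-.455)
c=capture('wrist');save(c,'w2.png')"
```

```text
t 3.55 at [ 0.5586 -0.2049  0.0996] rpy [-3.141e+00  2.000e-03 -4.770e-01] F [0.4 0.1 0.4] gap 0.503 q [ 0.67  0.41 -0.48  1.66  0.21  1.12 -0.35] | cm [-1.11  0.59  1.46] turn -0.022
```

View pics/w2.png

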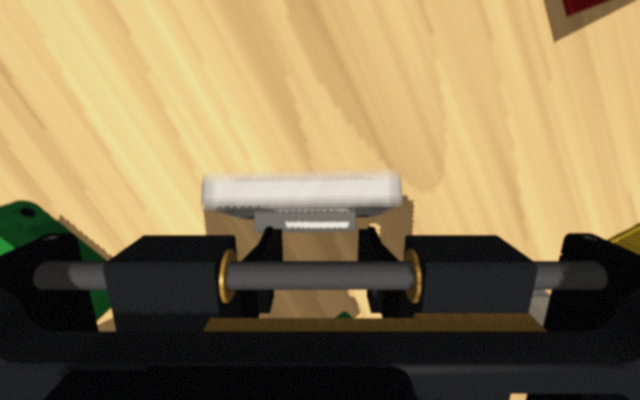

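play_rows(
  deltas=[
    [0,0,1,0,0.5],
    [0,0,0.8,0,0.5],
    [0,-0.4,0.2,0,0.5],
    [0,-0.5,0,0,0.5],
  ],
)

```text
time_s: 4.0
tool_pos: [0.5628, -0.1954, 0.077]
eef_rot: [-3.141, 0.003, -0.476]
contact_force: [0.8, 0.1, -0.3]
finger_gap: 0.498
```

Run:
```python
from h import *
plan(.546,-.205,.085,-.455)
a=capture('wrist')['color'];b=capture('side')['color']
cr=cv2.resize(b[110:210,320:440],(480,400),interpolation=cv2.INTER_CUBIC)
cv2.imwrite('pics/w3.png',np.hstack([cv2.resize(a,(320,200)),np.zeros((200,0,3),np.uint8)])[:,:,::-1]) if 0 else cv2.imwrite('pics/w3.png',np.hstack([cv2.copyMakeBorder(cv2.resize(a,(320,200)),0,200,0,0,cv2.BORDER_CONSTANT),cr])[:,:,::-1])
```

```text
t 4.0 at [ 0.5628 -0.1954  0.077 ] rpy [-3.141e+00  3.000e-03 -4.760e-01] F [ 0.8  0.1 -0.3] gap 0.498 q [ 0.65  0.44 -0.48  1.68  0.22  1.08 -0.38] | cm [-1.05  1.62 -0.8 ] turn -0.021
```

View pics/w3.png

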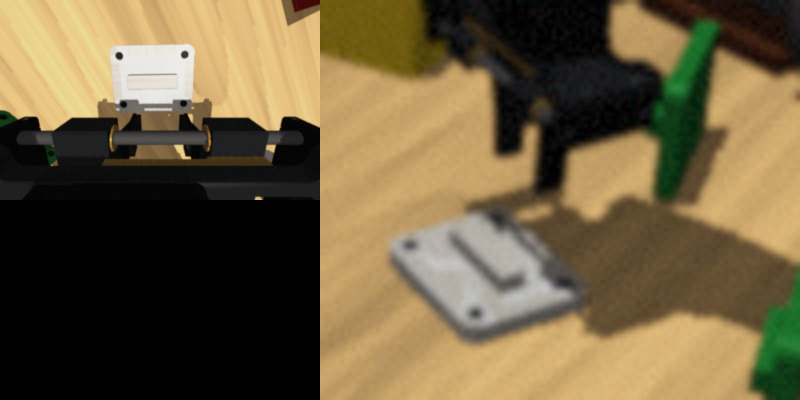

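Wrist and side views: the cover now lies flat with the rib up, near side-view pixel (440,180). I raise the gripper, turn it across the rib and measure.

play_rows(
  deltas=[
    [0,0,-4,0,0.9],
    [0,0,-4,0,0.9],
    [0,0,-2,-0.14,0.9],
    [0,0,-0.2,-0.145,0.9],
    [0,0,0,-0.145,0.9],
    [0,0,0,-0.145,0.9],
    [0,0,0,-0.145,0.9],
    [0,0,0,-0.145,0.9],
    [0,0,0,-0.145,0.9],
    [0,0,0,-0.145,0.9],
    [0,0,0,-0.145,0.9],
    [0,0,0,-0.145,0.9],
  ],
)

```text
time_s: 5.3
tool_pos: [0.5647, -0.1956, 0.1878]
eef_rot: [3.139, -0.0, 1.018]
contact_force: [-0.0, -0.7, 0.4]
finger_gap: 0.899
```

Run:
```python
from h import *
plan(.57,-.16,.1,1.095)
a=capture('wrist');np.save('wr.npy',a,allow_pickle=True)
b=capture('scene');np.save('sc.npy',b,allow_pickle=True)
d=capture('side');np.save('sd.npy',d,allow_pickle=True)
P=[w2px(C,[.57,-.16,.016]) for C in(a,b,d)];print(P)
u,v=P[1].astype(int);e=cv2.resize(b['color'][v-25:v+25,u-32:u+32],(384,300),interpolation=cv2.INTER_CUBIC);print('scene off',u-32,v-25)
u,v=P[2].astype(int);f=cv2.resize(d['color'][v-25:v+25,u-32:u+32],(384,300),interpolation=cv2.INTER_CUBIC);print('side off',u-32,v-25)
w=cv2.resize(a['color'],(480,300))
cv2.imwrite('pics/w4.png',np.vstack([np.hstack([e,f]),cv2.copyMakeBorder(w,0,0,0,288,cv2.BORDER_CONSTANT)])[:,:,::-1])
```

```text
t 5.3 at [ 0.5647 -0.1956  0.1878] rpy [ 3.139 -0.     1.018] F [-0.  -0.7  0.4] gap 0.899 q [ 0.84  0.38 -0.73  1.56  0.26  1.3   1.09] | cm [ 3.3  -1.45  8.78] turn -0.077
[array([349.82649688, 165.75941012]), array([289.24737855, 184.05338979]), array([361.03882476, 175.45798407])]
scene off 257 159
side off 329 150
```

View pics/w4.png

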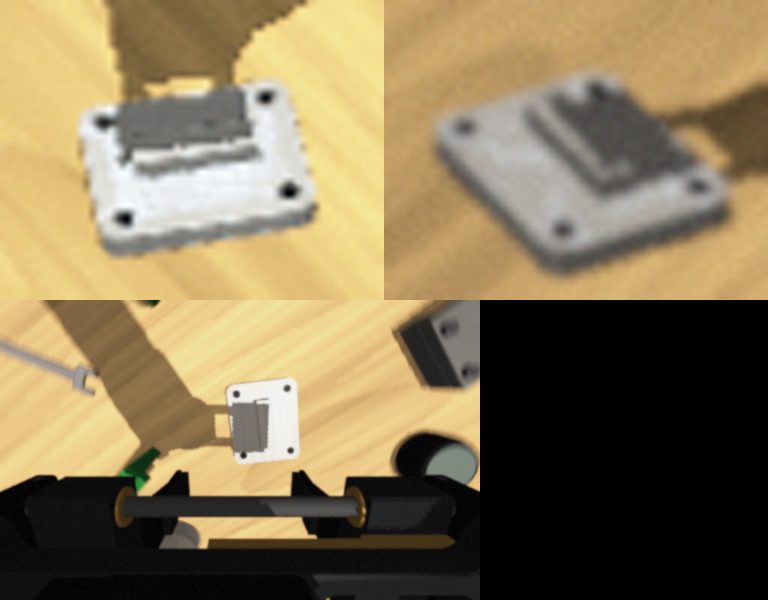

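Run:
```python
from h import *
L=lambda n:np.load(n,allow_pickle=True).item()
V={'scene':(L('sc.npy'),np.array([(105,122),(266,97),(125,217),(290,190)])/6+[257,159]),
'side':(L('sd.npy'),np.array([(80,127),(212,90),(178,230),(314,186)])/6+[329,150]),
'wrist':(L('wr.npy'),np.array([(237,94),(287,88),(243,155),(291,150)])/.75)}
for k,(C,H) in V.items():
    W=np.array([px2w(C,h,.016)[:2] for h in H]); c=W.mean(0)
    ds=[(i,j,np.linalg.norm(W[i]-W[j])) for i in range(4) for j in range(i)]
    def res(q):
        A=np.array([[q[0]+np.cos(q[2])*a-np.sin(q[2])*b,q[1]+np.sin(q[2])*a+np.cos(q[2])*b] for a in(-.036,.036) for b in(-.0459,.0459)])
        return np.array([np.linalg.norm(A-w,axis=1).min() for w in W])
    f=min((least_squares(res,[*c,t]) for t in(.9,1.115,1.3)),key=lambda f:f.cost)
    print(k,f.x.round(4),(f.fun*1e3).round(1),[round(d*1e3) for _,_,d in ds])
```

```text
scene [ 0.571  -0.1556  1.1148] [0.2 0.5 0.3 0.4] [92, 72, 116, 116, 71, 92]
side [ 0.567  -0.1581  1.1036] [0.6 1.2 0.3 1. ] [72, 92, 116, 117, 90, 73]
wrist [ 0.5698 -0.1563  1.1291] [0.5 0.4 0.8 0.7] [71, 92, 117, 117, 92, 73]
```

play_rows(
  deltas=[
    [0,0,0,-0.1,0.9],
    [2,-0.7,1,0,0.9],
    [2,-0.7,3,0,0.9],
    [0,0,4,0,0.9],
    [0,0,3,0,0.8],
    [0,0,0,0,0.8],
  ],
)

```text
time_s: 6.05
tool_pos: [0.5723, -0.1533, 0.0767]
eef_rot: [3.134, -0.001, 1.08]
contact_force: [-0.2, 0.3, -0.8]
finger_gap: 0.824
```

```bash
python3 -c "
from h import *
plan(.5695,-.1565,.019,1.115)"
```

```text
t 6.05 at [ 0.5723 -0.1533  0.0767] rpy [ 3.134e+00 -1.000e-03  1.080e+00] F [-0.2  0.3 -0.8] gap 0.824 q [ 0.76  0.48 -0.72  1.69  0.35  1.1   1.01] | cm [-0.42 -0.14  5.76] turn -0.035
```

play_rows(
  deltas=[
    [-0.4,-0.15,1,-0.04,0.6],
    [0,0,2,0,0.6],
    [0,0,1.5,0,0.6],
    [0,0,0.6,0,0.6],
    [0,0,0,0,0.6],
  ],
)

```text
time_s: 6.55
tool_pos: [0.5725, -0.1577, 0.0299]
eef_rot: [3.128, -0.001, 1.107]
contact_force: [-0.1, 0.0, -0.0]
finger_gap: 0.61
```

```bash
python3 -c "
from h import *
plan(.5695,-.1565,.019,1.115)"
```

```text
t 6.55 at [ 0.5725 -0.1577  0.0299] rpy [ 3.128e+00 -1.000e-03  1.107e+00] F [-0.1  0.  -0. ] gap 0.61 q [ 0.74  0.54 -0.7   1.72  0.4   1.01  1.01] | cm [-0.03 -0.34  1.09] turn -0.008
```

play_rows(
  deltas=[
    [0,-0.3,0.5,0,0.6],
    [0,0,0.4,0,0.5],
    [0,0,0.1,0,0.4],
    [0,0,0,0,0.2],
    [0,0,0,0,0.1],
    [0,0,0,0,0.1],
    [0,0,0,0,0.1],
    [0,0,0,0,0.1],
  ],
  force=25,
)

```text
time_s: 7.35
tool_pos: [0.5714, -0.1567, 0.022]
eef_rot: [3.125, -0.001, 1.105]
contact_force: [0.7, 0.0, -1.7]
finger_gap: 0.231
```

```bash
python3 -c "
from h import *
plan(.46,-.05,.019,0.8)"
```

```text
t 7.35 at [ 0.5714 -0.1567  0.022 ] rpy [ 3.125e+00 -1.000e-03  1.105e+00] F [ 0.7  0.  -1.7] gap 0.231 q [ 0.74  0.54 -0.69  1.74  0.41  0.99  1.  ] | cm [  4.54 -14.75   0.05] turn 0.305
```

play_rows(
  deltas=[
    [0.8,-1.9,0,0.1,0.1],
    [0.6,-1.9,0,0.1,0.1],
    [0.4,-2,0,0.1,0.1],
    [0.2,-2,0,0.1,0.1],
    [0,-2,0,0.1,0.1],
    [0,0,0,0,0.1],
  ],
)

```text
time_s: 7.95
tool_pos: [0.5081, -0.0823, 0.0221]
eef_rot: [3.118, -0.013, 0.582]
contact_force: [-1.6, 2.7, -2.5]
finger_gap: 0.226
```

```bash
python3 -c "
from h import *
plan(.44,0,.022,.094)"
```

```text
t 7.95 at [ 0.5081 -0.0823  0.0221] rpy [ 3.118 -0.013  0.582] F [-1.6  2.7 -2.5] gap 0.226 q [ 0.64  0.37 -0.66  1.95  0.3   0.9   0.42] | cm [ -1.16 -10.62  -0.26] turn 0.488
```

play_rows(
  deltas=[
    [-0.3,-2.1,0,0.1,0.1],
    [-0.5,-2.1,0,0.1,0.1],
    [-0.7,-2,0,0.1,0.1],
    [-0.9,-2,0,0.1,0.1],
    [-1.1,-1.9,0,0.08,0.1],
    [-0.4,-2,0,0,0.1],
    [-0.4,-2,0,0,0.1],
    [-0.4,-2,0,0,0.1],
    [0,0,0,0,0.1],
  ],
)

```text
time_s: 8.85
tool_pos: [0.4303, 0.0494, 0.0227]
eef_rot: [3.114, -0.039, 0.105]
contact_force: [-1.4, 3.1, -0.7]
finger_gap: 0.228
```

```bash
python3 -c "
from h import *
plan(*f2w(-.11),.022,.094);print(w2f(ctrl.read_state()['tool_pos']))"
```

```text
t 8.85 at [0.4303 0.0494 0.0227] rpy [ 3.114 -0.039  0.105] F [-1.4  3.1 -0.7] gap 0.228 q [ 0.43  0.18 -0.71  2.15  0.21  0.82 -0.3 ] | cm [  0.24 -10.25  -0.2 ] turn 0.011
[-0.11136688 -0.1025725 ]
```

play_rows(
  deltas=[
    [0,-2,0,0,0.1],
    [0,-2,0,0,0.1],
    [0,-2,0,0,0.1],
    [0,-2,0,0,0.1],
    [0,-2,0,0,0.1],
    [0,-0.8,0,0.01,0.1],
    [0,0,0,0,0.1],
  ],
)

```text
time_s: 9.55
tool_pos: [0.4276, 0.144, 0.0216]
eef_rot: [3.101, -0.039, 0.098]
contact_force: [-5.2, 2.4, 4.3]
finger_gap: 0.228
```

Run:
```python
from h import *
plan(*f2w(-.11),.022,.094);print(w2f(ctrl.read_state()['tool_pos']))
c=capture('wrist');np.save('wr.npy',c,allow_pickle=True);save(c,'w5.png')
```

```text
t 9.55 at [0.4276 0.144  0.0216] rpy [ 3.101 -0.039  0.098] F [-5.2  2.4  4.3] gap 0.228 q [ 0.24  0.25 -0.75  2.1   0.29  0.86 -0.59] | cm [-0.48 -0.81 -0.09] turn 0.004
[-0.10516558 -0.00814856]
```

View pics/w5.png

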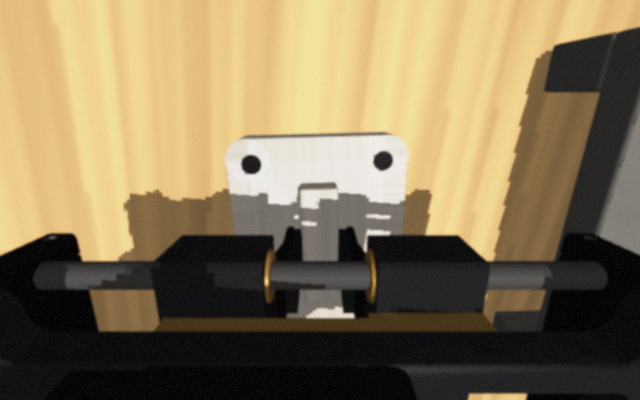

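Wrist view: the cover is held square, with its holes at (251,164) and (383,160). The bridge leg shows at (580,65).

Run:
```python
from h import *
C=np.load('wr.npy',allow_pickle=True).item()
a,b=[px2w(C,p,.016) for p in((251,164),(383,160))]
d=(b-a)[:2];t=np.arctan2(d[1],d[0]);m=(a+b)[:2]/2;ctr=m-.0459*np.array([-np.sin(t),np.cos(t)])
print('yaw',t,'len',np.hypot(*d),'ctr',ctr,'frame',w2f(ctr))
print('leg base pts',[w2f(px2w(C,p,0)).round(3) for p in((546,92),(600,92))])
```

```text
yaw 0.1206603881213143 len 0.07234917153514396 ctr [0.42743172 0.14475069] frame [-0.10523084 -0.00736305]
leg base pts [array([0.026, 0.075]), array([0.058, 0.076])]
```

play_rows(
  deltas=[
    [1.4,-0.6,0,0.02,0.1],
    [1.4,-0.2,0,0.01,0.1],
    [1.4,-0.1,0,0,0.1],
    [1.2,-0.1,0,0,0.1],
    [1,0,0,0,0.1],
    [0,0,0,0,0.1],
  ],
)

```text
time_s: 10.2
tool_pos: [0.4827, 0.1524, 0.0212]
eef_rot: [3.094, -0.012, 0.072]
contact_force: [3.2, 1.5, -0.2]
finger_gap: 0.226
```

Run:
```python
from h import *
plan(*f2w(-.04),.022,.094);print(w2f(ctrl.read_state()['tool_pos']))
```

```text
t 10.2 at [0.4827 0.1524 0.0212] rpy [ 3.094 -0.012  0.072] F [ 3.2  1.5 -0.2] gap 0.226 q [ 0.19  0.38 -0.71  1.95  0.37  0.94 -0.63] | cm [ 0.94 -0.51 -0.09] turn -0.022
[-0.04945591 -0.00495295]
```

play_rows(
  deltas=[
    [0,0,0,0,0.5],
    [0,0,0,0,0.5],
    [0,0,-2,0,0.6],
    [0,0,-4,0,0.6],
    [0,0,-4,0,0.6],
    [-3,0,-1,0,0.6],
    [-4,0,0,0,0.6],
    [-2,0,0,0,0.6],
  ],
)

```text
time_s: 11.0
tool_pos: [0.3918, 0.1466, 0.1324]
eef_rot: [3.096, -0.011, 0.071]
contact_force: [0.2, 0.8, 0.0]
finger_gap: 0.6
```

play_rows(
  deltas=[
    [0,0,0,-0.145,0.6],
    [0,0,0,-0.145,0.6],
    [0,0,0,-0.145,0.6],
    [0,0,0,-0.145,0.6],
    [0,0,0,-0.145,0.6],
    [0,0,0,-0.145,0.6],
    [0,0,0,-0.145,0.6],
    [0,0,0,-0.145,0.6],
    [0,0,0,-0.145,0.6],
    [0,0,0,-0.145,0.6],
    [0,0,0,-0.145,0.6],
    [0,0,0,0,0.6],
  ],
)

```text
time_s: 12.2
tool_pos: [0.3906, 0.139, 0.1321]
eef_rot: [3.129, 0.054, 1.72]
contact_force: [-0.1, -0.6, -0.6]
finger_gap: 0.6
```

Run:
```python
from h import *
plan(*f2w(-.135),.1,.094+np.pi/2);print(w2f(ctrl.read_state()['tool_pos']))
c=capture('wrist');np.save('wr.npy',c,allow_pickle=True);save(c,'w6.png')
```

```text
t 12.2 at [0.3906 0.139  0.1321] rpy [3.129 0.054 1.72 ] F [-0.1 -0.6 -0.6] gap 0.6 q [ 0.31 -0.02 -0.78  2.06  0.04  1.1   1.23] | cm [1.09 0.76 3.17] turn 0.055
[-0.1424633  -0.00961456]
```

View pics/w6.png

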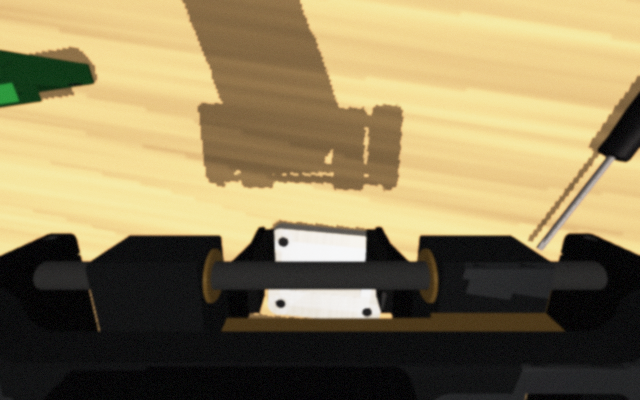

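Wrist view: the cover lies between the fingers' projections, with holes at (283,242), (280,303) and (367,311).

Run:
```python
from h import *
C=np.load('wr.npy',allow_pickle=True).item()
W=[w2f(px2w(C,p,.016)) for p in((283,242),(280,303),(367,311))]
print(np.round(W,4),[np.linalg.norm(W[1]-W[i]) for i in(0,2)],'ctr frame',(W[0]+W[2])/2,'yaw rel',np.arctan2(*(W[1]-W[0])[::-1]))
```

```text
[[-0.0859 -0.0499]
 [-0.0145 -0.0517]
 [-0.0134  0.041 ]] [np.float64(0.07143147574424781), np.float64(0.09270081163202637)] ctr frame [-0.04966333 -0.00446942] yaw rel -0.024419173678637218
```

play_rows(
  deltas=[
    [0.4,0,3,0.055,0.6],
    [0,0,3,0,0.6],
    [0,0,3,0,0.6],
    [0,0,2,0,0.6],
    [0,0,0,0,0.6],
  ],
)

```text
time_s: 12.75
tool_pos: [0.3941, 0.1363, 0.0196]
eef_rot: [3.12, 0.053, 1.632]
contact_force: [-0.8, -0.5, 0.3]
finger_gap: 0.601
```

Run:
```python
from h import *
plan(*f2w(-.12,-.0045),.009,.094+np.pi/2);print(w2f(ctrl.read_state()['tool_pos']))
```

```text
t 12.75 at [0.3941 0.1363 0.0196] rpy [3.12  0.053 1.632] F [-0.8 -0.5  0.3] gap 0.601 q [ 0.25  0.19 -0.78  2.16  0.25  0.86  0.95] | cm [0.93 1.87 1.05] turn -0.033
[-0.13919141 -0.01259286]
```

play_rows(
  deltas=[
    [0.8,0,0.6,-0.03,0.6],
    [0.2,0,0.3,0,0.6],
    [0,0,0,0,0.6],
    [0,1,0,0,0.6],
    [0,1,0,0,0.6],
    [0,1,0,0,0.6],
    [0,0,0,0,0.6],
  ],
)

```text
time_s: 13.45
tool_pos: [0.4287, 0.1502, 0.0139]
eef_rot: [3.117, 0.054, 1.658]
contact_force: [0.8, -0.8, 1.1]
finger_gap: 0.599
```

Run:
```python
from h import *
plan(*f2w(-.12,-.0045),.009,.094+np.pi/2);print(w2f(ctrl.read_state()['tool_pos']))
```

```text
t 13.45 at [0.4287 0.1502 0.0139] rpy [3.117 0.054 1.658] F [ 0.8 -0.8  1.1] gap 0.599 q [ 0.21  0.29 -0.75  2.08  0.33  0.87  0.92] | cm [-0.23 -1.67  0.46] turn -0.007
[-0.10344119 -0.00208914]
```

play_rows(
  deltas=[
    [0,-1,0,0,0.6],
    [0,-0.5,0.5,0,0.6],
    [0,0,0.3,0,0.6],
    [0,0,0,0,0.6],
  ],
)

```text
time_s: 13.85
tool_pos: [0.4126, 0.1482, 0.0048]
eef_rot: [3.117, 0.054, 1.657]
contact_force: [0.3, -0.2, -0.4]
finger_gap: 0.608
```

Run:
```python
from h import *
plan(*f2w(-.12,-.0045),.009,.094+np.pi/2);print(w2f(ctrl.read_state()['tool_pos']))
```

```text
t 13.85 at [0.4126 0.1482 0.0048] rpy [3.117 0.054 1.657] F [ 0.3 -0.2 -0.4] gap 0.608 q [ 0.21  0.27 -0.76  2.13  0.33  0.84  0.91] | cm [-0.22 -0.02 -0.41] turn -0.007
[-0.11970234 -0.00256858]
```

play_rows(
  deltas=[
    [0,0.6,-0.25,0,0.6],
    [0,0.8,0,0,0.6],
    [0,0.8,0,0,0.6],
    [0,0.8,0,0,0.6],
    [0,0.8,0,0,0.6],
    [0,0,0,0,0.6],
  ],
)

```text
time_s: 14.45
tool_pos: [0.452, 0.1512, 0.0076]
eef_rot: [3.121, 0.055, 1.657]
contact_force: [0.5, 0.5, 0.5]
finger_gap: 0.6
```

Run:
```python
from h import *
plan(*f2w(-.04,-.0045),.009,.094+np.pi/2);print(w2f(ctrl.read_state()['tool_pos']))
```

```text
t 14.45 at [0.452  0.1512 0.0076] rpy [3.121 0.055 1.657] F [0.5 0.5 0.5] gap 0.6 q [ 0.19  0.35 -0.72  2.03  0.37  0.89  0.91] | cm [-0.1   4.02 -0.05] turn -0.008
[-0.08019717 -0.00323519]
```

play_rows(
  deltas=[
    [0,0.7,0,0,0.6],
    [0,0.7,0,0,0.6],
    [0,0.7,0,0,0.6],
    [0,0.5,0,0,0.6],
  ],
)

```text
time_s: 14.85
tool_pos: [0.4746, 0.1535, 0.0073]
eef_rot: [3.13, 0.057, 1.658]
contact_force: [-8.5, -2.1, 8.4]
finger_gap: 0.6
```

Run:
```python
from h import *
plan(*f2w(-.04,-.0045),.009,.094+np.pi/2);print(w2f(ctrl.read_state()['tool_pos']))
b=capture('scene');d=capture('side')
P=[w2px(C,[*f2w(0),.016]) for C in(b,d)]
o=[]
for C,p in((b,P[0]),(d,P[1])):
    u,v=p.astype(int)-[40,37]; print('off',u,v); o.append(cv2.resize(C['color'][v:v+75,u:u+80],(400,375),interpolation=cv2.INTER_CUBIC))
cv2.imwrite('pics/w7.png',np.hstack(o)[:,:,::-1])
```

```text
t 14.85 at [0.4746 0.1535 0.0073] rpy [3.13  0.057 1.658] F [-8.5 -2.1  8.4] gap 0.6 q [ 0.18  0.4  -0.71  1.97  0.39  0.92  0.92] | cm [-0.14  1.75 -0.15] turn -0.006
[-0.05742951 -0.003104  ]
off 321 203
off 260 208
```

View pics/w7.png

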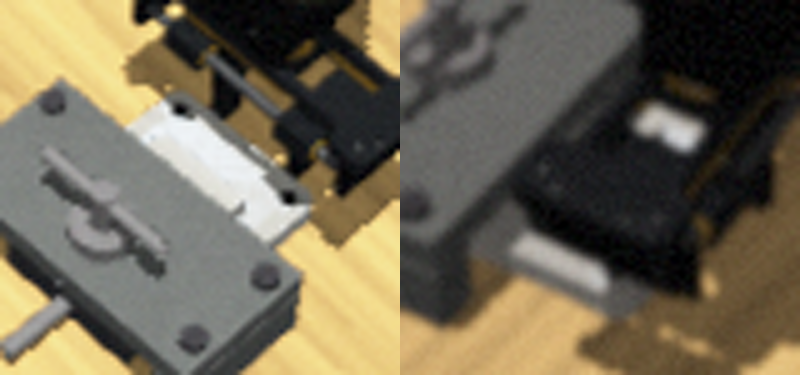

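Scene and side crops: the cover is entering the mouth centrally and square, with the two fingers on its rear edge. From here I go in small steps and watch the force.

play_rows(
  deltas=[
    [0,0.3,0,0,0.6],
    [0,0.4,0,0,0.6],
    [0,0.4,0,0,0.6],
  ],
)

```text
time_s: 15.25
tool_pos: [0.4829, 0.1545, 0.0069]
eef_rot: [3.136, 0.059, 1.659]
contact_force: [-9.2, -1.2, 7.5]
finger_gap: 0.598
```

play_rows(
  deltas=[
    [0,0.3,0,0,0.6],
    [0,0.3,0,0,0.6],
  ],
)

```text
time_s: 15.45
tool_pos: [0.4868, 0.1549, 0.0068]
eef_rot: [3.141, 0.06, 1.66]
contact_force: [-10.3, -1.3, 8.4]
finger_gap: 0.6
```

play_rows(
  deltas=[
    [0,0.3,0,0,0.6],
  ],
)

```text
time_s: 15.55
tool_pos: [0.4886, 0.1552, 0.0067]
eef_rot: [-3.14, 0.061, 1.661]
contact_force: [-8.2, -1.0, 8.2]
finger_gap: 0.603
```

play_rows(
  deltas=[
    [0,0.2,-0.05,0,0.6],
    [0,0.2,-0.05,0,0.6],
    [0,0.2,0,0,0.6],
  ],
)

```text
time_s: 15.85
tool_pos: [0.4935, 0.1556, 0.007]
eef_rot: [-3.137, 0.062, 1.661]
contact_force: [-7.4, -0.3, 4.9]
finger_gap: 0.596
```

play_rows(
  deltas=[
    [0,0.2,0,0,0.6],
    [0,0.2,0,0,0.6],
    [0,0.2,0,0,0.6],
  ],
)

```text
time_s: 16.15
tool_pos: [0.4977, 0.1561, 0.007]
eef_rot: [-3.133, 0.063, 1.661]
contact_force: [-7.9, -1.3, 4.9]
finger_gap: 0.599
```

play_rows(
  deltas=[
    [0,0.2,0,0,0.6],
    [0,0.2,0,0,0.6],
    [0,0.2,0,0,0.6],
  ],
)

```text
time_s: 16.45
tool_pos: [0.5022, 0.1567, 0.0071]
eef_rot: [-3.129, 0.064, 1.662]
contact_force: [-6.8, -1.1, 3.8]
finger_gap: 0.604
```

play_rows(
  deltas=[
    [0,0.2,0,0,0.6],
    [0,0.2,0,0,0.6],
  ],
)

```text
time_s: 16.65
tool_pos: [0.5053, 0.157, 0.0071]
eef_rot: [-3.127, 0.064, 1.662]
contact_force: [-7.1, 0.0, 5.1]
finger_gap: 0.6
```

play_rows(
  deltas=[
    [0,0.2,0,0,0.6],
    [0,0.2,0,0,0.6],
  ],
)

```text
time_s: 16.85
tool_pos: [0.508, 0.1574, 0.0071]
eef_rot: [-3.124, 0.065, 1.662]
contact_force: [-8.9, -1.2, 5.9]
finger_gap: 0.594
```

play_rows(
  deltas=[
    [0,0.2,0,0,0.6],
    [0,0.2,0,0,0.6],
  ],
)

```text
time_s: 17.05
tool_pos: [0.5093, 0.1575, 0.0069]
eef_rot: [-3.118, 0.067, 1.663]
contact_force: [-17.9, -2.3, 14.8]
finger_gap: 0.599
```

Run:
```python
from h import *
plan(*f2w(-.02,-.0045),.007,.094+np.pi/2);print(w2f(ctrl.read_state()['tool_pos']))
```

```text
t 17.05 at [0.5093 0.1575 0.0069] rpy [-3.118  0.067  1.663] F [-17.9  -2.3  14.8] gap 0.599 q [ 0.15  0.48 -0.68  1.85  0.42  0.99  0.93] | cm [-0.21  0.25 -0.  ] turn -0.002
[-0.02253837 -0.00237979]
```

play_rows(
  deltas=[
    [0,0.2,0,0,0.6],
    [0,0.2,0,0,0.6],
  ],
)

```text
time_s: 17.25
tool_pos: [0.5092, 0.1575, 0.0069]
eef_rot: [-3.109, 0.07, 1.664]
contact_force: [-14.5, -2.9, 12.2]
finger_gap: 0.598
```

play_rows(
  deltas=[
    [0,0.2,0,0,0.6],
    [0,0.2,0,0,0.6],
  ],
)

```text
time_s: 17.45
tool_pos: [0.5091, 0.1575, 0.0069]
eef_rot: [-3.101, 0.073, 1.665]
contact_force: [-14.0, -2.1, 12.7]
finger_gap: 0.597
```

The cover has stopped dead and the force is steady, so it is against the stop. I withdraw straight back, then up.

play_rows(
  deltas=[
    [0,-0.5,0,0,0.6],
    [0,-1.5,0,0,0.6],
    [0,-2,0,0,0.6],
    [0,-2,-1,0,0.6],
    [0,-1,-4,0,0.6],
    [0,-1,-4,0,0.6],
    [0,-2,-4,0,0.6],
    [0,-2,-4,0,0.6],
    [0,0,-3,0,0.6],
    [0,0,0,0,0.6],
  ],
)

```text
time_s: 18.45
tool_pos: [0.3975, 0.1631, 0.2205]
eef_rot: [-3.119, 0.07, 1.664]
contact_force: [0.3, 0.8, -0.3]
finger_gap: 0.602
```

Run:
```python
from h import *
plan(*f2w(-.02,-.0045),.007,.094+np.pi/2)
b=capture('scene');d=capture('side');np.save('sc.npy',b,allow_pickle=True);np.save('sd.npy',d,allow_pickle=True)
o=[]
for C in(b,d):
    u,v=w2px(C,[*f2w(0.02),.03]).astype(int)-[40,37]; print('off',u,v); o.append(cv2.resize(C['color'][v:v+75,u:u+80],(400,375),interpolation=cv2.INTER_CUBIC))
cv2.imwrite('pics/w8.png',np.hstack(o)[:,:,::-1])
```

```text
t 18.45 at [0.3975 0.1631 0.2205] rpy [-3.119  0.07   1.664] F [ 0.3  0.8 -0.3] gap 0.602 q [ 0.31 -0.04 -0.82  1.88  0.03  1.34  1.15] | cm [-0.31 11.8  21.17] turn -0.001
off 317 204
off 252 201
```

View pics/w8.png

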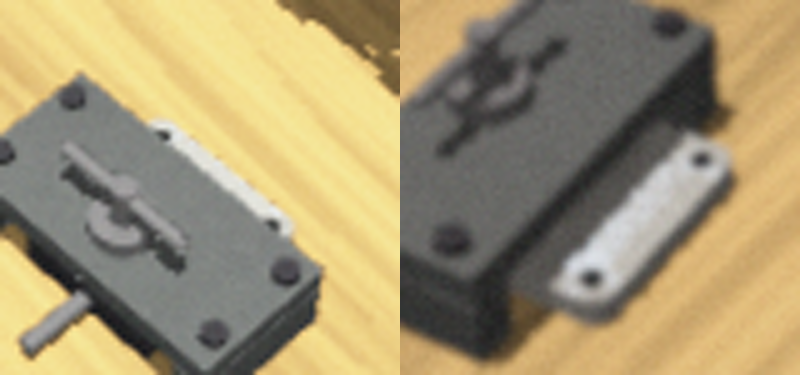

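Run:
```python
from h import *
L=lambda n:np.load(n,allow_pickle=True).item()
def q(C,off,pts,z): return np.array([w2f(px2w(C,np.array(p)/5+off,z)) for p in pts])
for n,C,off,h,e in(('side',L('sd.npy'),[252,201],[(303,158),(192,278)],[(313,45),(70,278)]),('scene',L('sc.npy'),[317,204],[(164,136),(275,224)],[(83,75),(322,268)])):
    H=q(C,off,h,.016);E=q(C,off,e,.056)
    for N,W in(('holes',H),('beam front edge',E)):
        d=W[1]-W[0]; print(n,N,W.round(4).tolist(),'len',np.hypot(*d).round(4),'yaw rel',np.arctan2(-d[0],d[1]).round(3))
```

```text
side holes [[-0.001, -0.0525], [-0.0004, 0.0413]] len 0.0938 yaw rel -0.006
side beam front edge [[0.0137, -0.0868], [0.0206, 0.0995]] len 0.1864 yaw rel -0.037
scene holes [[0.0014, -0.0482], [0.0001, 0.0438]] len 0.092 yaw rel 0.014
scene beam front edge [[0.0264, -0.0951], [0.0253, 0.0999]] len 0.195 yaw rel 0.006
```

```bash
python3 -c "
from h import *
ctrl.sign_off()"
```

```text
the job is handed in; nothing more can be done
```

I tipped the grey cover onto its flat face where it stood, then slid it square under the bridge until it met the depth stop. I backed off and handed the job in at about 18.5 s. No verdict came back.

**Tipping:** My first push rode up to nearly the cover's top edge, so I lowered the fingers while in contact. The cover then fell rib up, and its origin ended about 54 mm from where it started.

**Sliding:** I dragged it on the bench by the rib, let go in front of the mouth, and pushed its rear edge with two spread fingers. Sliding took about 7–10 N. At the stop the pushing force rose to about 18 N along the bench, then held at about 14–15 N with no further motion.

**Final position:**
- The cover's centre is about 36 mm along the bridge's x axis. That puts the stop about 66 mm behind the mouth, inside the expected 50–70 mm.
- Cover yaw relative to the fitted bridge pose came out at −0.006 rad (side camera) and +0.014 rad (scene camera).
- Compared directly with the beam's front edge, it was 0.008 rad (scene) and about 0.03 rad (side). The two cameras disagree because the side view's edge points were poorly picked. All four are under the 0.06 rad limit.

**Not checked:** The feeler cannot be read directly, so being home rests on the force rise and the dead stop. I did not re-measure the other objects afterwards. I felt no unexpected contact with any of them, though in the last slide the upward force on the fingers was about 4–15 N, whose source I did not identify.

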